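Wind the cuvette carousel on to its stop and lock it

TASK

Bring the next cuvette into the beam of the sample carousel: wind the worm crank clockwise (seen from above), about three turns, until you feel the brass dog on the carousel come snugly up against the stop screw, without forcing it. Let go of the crank so that the dog stays pressed on the stop, then throw the red lock lever fully over, away from the robot. Leave the glassware alone.

Things in the scene. Friction and masses are not known exactly. Their poses are not given: they have to be found in the camera images.
- instrument: Fixed white instrument base with blue trim, 310 x 340 x 20 mm; origin on the table under it, x (at yaw 0 away from the robot), y left, z up. In this frame: plate centre at (30, 0); crank axis at (-65, -115) mm; carousel axis at (50, 0); lock lever pivot at (-70, 105, 42), stop block at (20, 103); a lamp head 90 mm high at (164, -30).
- crank_axis (a point): Point on the vertical axis of the worm crank, 130 mm above the table. Clockwise from above winds the carousel counter-clockwise, 24 crank turns to one carousel turn. Under it a blue gearbox column, 50 mm square, 85 mm high, then the steel crank arm, its top 107 mm above the table. Worm friction keeps the dog pressed on the stop when the crank is let go.
- crank_grip (a point): The crank's handle: upright black round sleeve, 16 mm across, free to spin, from 107 to 153 mm above the table; point on its axis at 134 mm. It circles the crank axis on a 35 mm radius, from any starting angle. A light grip slips; 35 N is safe. It takes a push of about 3 N; after the dog meets the stop this rises by about 6 N per cm of handle travel; about 11 N damages the stop.
- carousel: Aluminium disc, 176 mm across, with eight coloured cuvettes (tops 92 mm above the table); origin on its vertical z axis of turning, 42 mm above the table. A brass dog, 12 mm wide, sticks out of the rim to 111 mm from the axis, 41.5 degrees counter-clockwise from the disc's own x axis. It must go 40 to 48 degrees counter-clockwise to meet the stop.
- stop: Dark steel block, 26 x 30 x 55 mm, on the instrument's left beside the carousel; origin at the foot of its face towards the instrument's +x. From that face a brass screw, 10 mm thick, points along +x at 54 mm above the table; its tip stands 26 to 38 mm out, a setting that differs each time and is not measured.
- lock (a joint): Red-knobbed lock lever's angle: 0 leaning 0.5 rad towards the robot (instrument -x), unlocked; 1.0 rad fully over away from the robot (+x), locked, where it meets its end. It stays where it is put and needs about 1 N at the knob.
- lock_tip (a point): Centre of the lock lever's red ball knob, 26 mm in diameter, 70 mm from the lever's pivot, which lies 42 mm above the table; 103 mm above the table at both ends of its swing, 112 mm in the middle.
- flask: Loose empty conical glass flask, 64 mm wide, 100 mm tall, origin under its foot. Not to be touched.
- jar: Loose greenish glass jar with blue cap, 68 mm wide, 95 mm tall, origin under its foot. Not to be touched.
- reagent: Loose amber bottle with white cap, 48 mm wide, 100 mm tall, origin under its foot. Not to be touched.

How it is judged:
By the outcome, as a careful person would: the job done as asked, in the order asked, and still so for the second after the job is handed in, with the robot touching nothing.
It also fails if it takes over 70 s, if anything falls off the work surface, if the arm or the gripper's body presses on something with over 40 N, if the wrist force passes 120 N, or if a joint passes its speed limit or range.

ROBOT

A 6-joint arm with a two-finger parallel gripper is mounted at the origin on the work surface. World frame = base frame: x ahead of the robot, y to its left, z up, the work surface at z = 0. Lengths are in m, angles in degrees, forces in N, time in s.
With the tool pointing down it reaches from about 0.35 to 0.85 m from the base axis. Payload 8.1 kg.
Tool frame: the origin (TCP) lies on the centre line of the jaws, within the pads' length; the fingertips stand 17 mm ahead of it and the grasp point (between the pads) lies 2 mm behind it; z points along the fingers, y is the direction in which the jaws open and shut (so a half turn about z gives the same grasp; the last joint's range is limited). The gripper opens to 93 mm and grips with 3 to 60 N. Pads are 15 mm wide; open, the fingers measure 128 mm over their backs; the gripper's body (75 mm by 188 mm) begins 65 mm behind the grasp point.
Start: joints at [-68.549, 7.471, 85.268, -0, 87.261, -4.893], TCP at [0.266, -0.538, 0.236] pointing down, gripper open.
Joint ranges: [-169.43, 169.43], [-51.17, 129.36], [1.28, 143.12], [-76.62, 256.62], [0, 156.53], [-152.29, 152.29]. Speed limits (degrees/s): [136.94, 136.94, 159.86, 180, 180, 180].

INTERFACE

Orientations are given as [roll, pitch, yaw] about the fixed x, y, z axes, in that order (R = Rz(yaw) Ry(pitch) Rx(roll)).
In Python, from workcell import bot gives the robot as it stands.
- The arm moves only by the tool carry_out, never from a script. Its argument "moves" is a list of rows, each an object of numbers: "x", "y", "z": the shift along the tool's x, y, z in cm; "wx", "wy", "wz": the turn, a rotation vector about the tool's x, y, z in degrees. A call has 1 to 20 rows; each row shifts and turns the commanded pose from where the row before left it, along the tool's axes as they then stand; what a row does not reach is not made up. A row lasts 1/8 s, in which the tool goes at most 62.5 mm and 10.7 degrees, less where a joint would pass 70% of its speed; a pose out of reach is approached as far as the arm can. A call with a gripper value outside its range is refused whole. "hand" is the closure in counts, from 0 (fully open) to 255 (shut), set as the call begins (left out, the last holds). The fingers move at their own pace and stop on an object; "grip_force" is the grip in N (left out, the last holds). Time passes only in rows, so rows that do not move let the fingers close. It gives the time, the measured TCP pose, the force and the opening at its end, in the units of the state.
- bot.state(): the state, without advancing time (a new reading comes with each control period).
- bot.read_camera(name): name is "scene" or "top"; returns a dict with "image" (480x640x3 uint8, blue, green, red), "depth" (480x640 float32, m along the optical axis (not along the pixel's ray), 0 where there is no reading), "fx", "fy", "cx", "cy" (pixels), "R" (3x3) and "t" (3): a world point X has camera coordinates R X + t. Camera axes: x right, y down, z forward; pixel columns grow to the right and rows downward; lengths in m; the calibration is good to about 2 mm. A picture is of the moment at which its call begins.
- bot.job_done(): hands the job in, once; it reports no verdict.
The state is a dict: "time": time; "q": joint angles; "dq": joint speeds; "joint_efforts": joint torques, N m; "tcp_pos": TCP position; "orientation": TCP orientation; "force": force on the tool from outside, world axes, zero at the start; "wrist_torque": the same for the moment, N m; "grip_width": finger opening in m.
Only numpy, scipy, OpenCV 4.12 (cv2) and the standard library are available. Lean on these libraries where they do the work, as an engineer would, in place of code of your own. Each camera call takes 0.05 s, during which the arm holds its last target. There are 200 camera calls.

## Working session

There is one attempt and no reset: what is moved stays moved. The work goes in short steps, Python scripts to look and compute and a tool call to move; the robot and the scene stay as the last step left them, time stands still between calls to the robot, and variables do not carry over. Pictures are saved under pics/ and viewed, about 8 in all and at most 12, crops included, and the job is handed in when it is done.

Besides the shell and the picture viewer there is one more tool, called after ">>>" as name(argument=value, ...), one argument or row to a line, values as JSON. carry_out: Moves the arm, as the interface text tells. Its arguments: {"type":"object","properties":{"moves":{"type":"array"},"hand":{"type":"number"},"grip_force":{"type":"number"}},"required":["moves"]}

```bash
mkdir -p pics; ls; python3 - <<'E'
from workcell import bot
import cv2,numpy as np
for n in("scene","top"):
    c=bot.read_camera(n); cv2.imwrite(f"pics/{n}0.png",c["image"]); np.savez(f"{n}0.npz",**c)
    print(n,c["fx"],c["cx"],c["cy"],c["R"].round(3).tolist(),c["t"].round(3))
print(bot.state())
E
```

```text
pics
scene 458.84590642497847 327.5902570315165 235.91292085046936 [[0.706, 0.708, -0.011], [0.416, -0.427, -0.803], [-0.573, 0.562, -0.596]] [-0.423 -0.149  1.341]
top 516.96592915457 322.2077571716181 233.6289012894638 [[-0.003, -1.0, 0.017], [-0.985, -0.0, -0.173], [0.173, -0.018, -0.985]] [0.018 0.596 1.03 ]
{'time': 0.1, 'q': array([-6.85524131e+01,  7.51003632e+00,  8.53229218e+01,  6.99167887e-05,
        8.72598343e+01, -4.89241848e+00]), 'dq': array([ 0.07637148, -0.11780152, -0.24681336,  0.08600662, -0.04956711,
       -0.04536487]), 'joint_efforts': array([ 1.44492442e-03, -5.61341536e+01, -4.93096519e+01,  7.70200021e-02,
        2.90845212e-02, -4.72679210e-05]), 'tcp_pos': array([ 0.26607106, -0.53725114,  0.2347012 ]), 'orientation': array([-1.79907552e+02, -7.98338454e-03,  2.63399955e+01]), 'force': array([-0.36990798,  0.13730353,  0.0104248 ]), 'wrist_torque': array([ 0.00393231, -0.00044732,  0.00966628]), 'grip_width': 0.092715962457882}
```

View pics/top0.png

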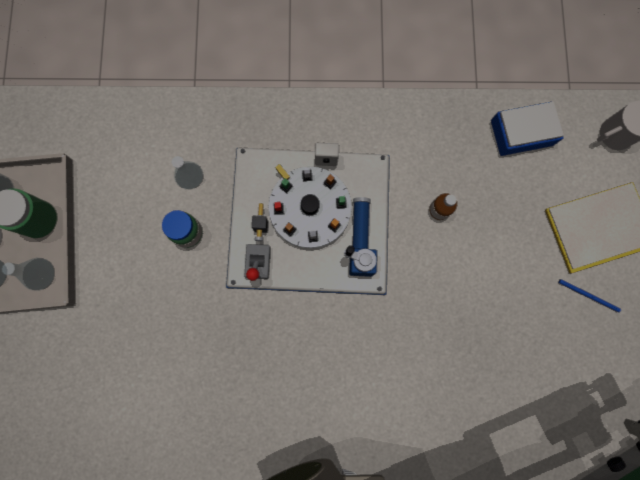

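View pics/scene0.png

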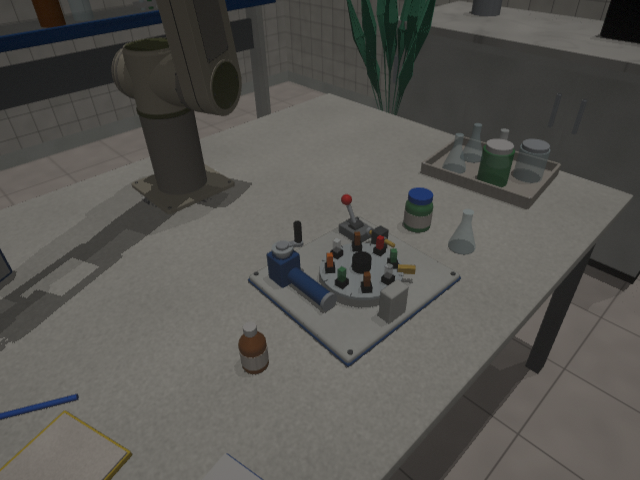

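Top view: plate corners are near (236,149), (390,155), (386,294) and (228,288). The handle is at about (351,251), crank hub (366,260), red knob (252,273), dog (282,171) and stop screw (261,210). I'll enlarge a crop to read these more precisely.

```bash
python3 - <<'E'
import cv2
im=cv2.imread("pics/top0.png")[140:300,220:400]
cv2.imwrite("pics/c1.png",cv2.resize(im,None,fx=3.75,fy=3.75,interpolation=cv2.INTER_CUBIC)[:600])
im=cv2.imread("pics/scene0.png")[185:365,240:470]
cv2.imwrite("pics/c2.png",cv2.resize(im,None,fx=3.3,fy=3.3,interpolation=cv2.INTER_CUBIC))
E
```

```text
(no output)
```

View pics/c1.png

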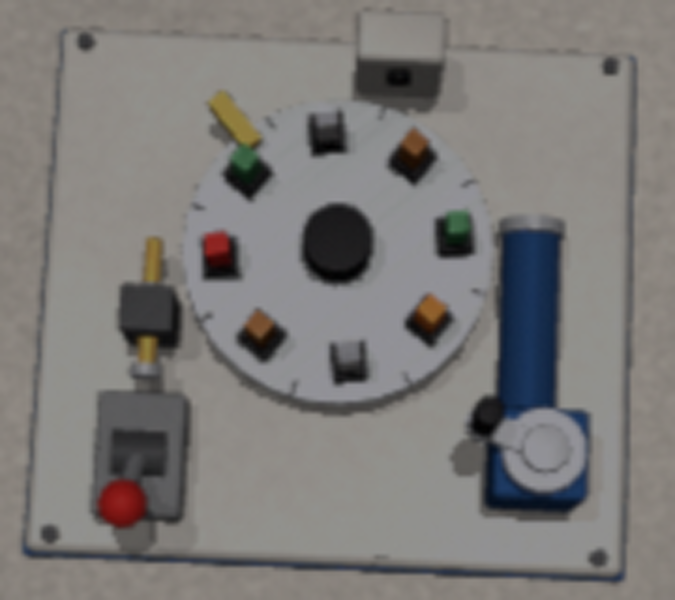

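View pics/c2.png

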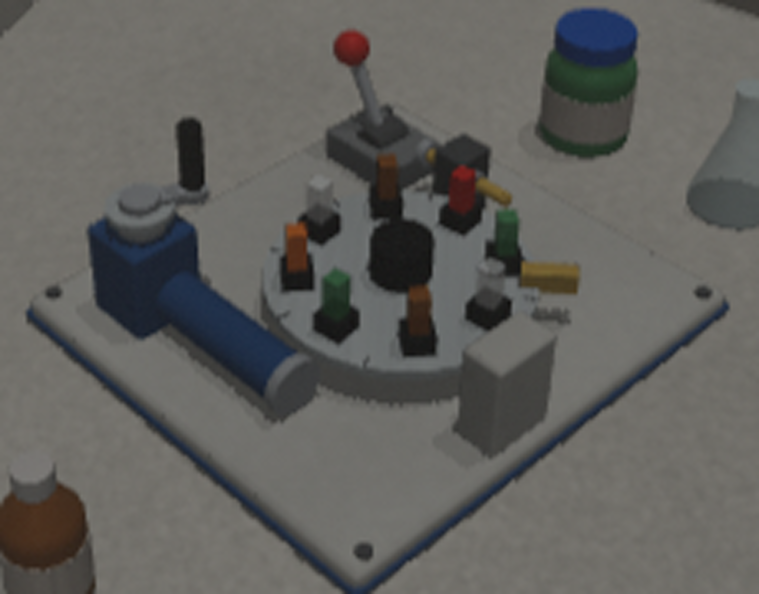

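```bash
cat > h.py <<'E'
import numpy as np
from scipy.optimize import least_squares
C={n:dict(np.load(f"{n}0.npz")) for n in("top","scene")}
def proj(n,X):
    c=C[n];p=c["R"]@X+c["t"];return np.array([c["fx"]*p[0]/p[2]+c["cx"],c["fy"]*p[1]/p[2]+c["cy"]])
T=lambda u,v:np.array([220+u/3.75,140+v/3.75])
S=lambda u,v:np.array([240+u/3.3,185+v/3.3])
def W(p,X):
    a=p[2];return np.array([p[0]+np.cos(a)*X[0]-np.sin(a)*X[1],p[1]+np.sin(a)*X[0]+np.cos(a)*X[1],X[2]])
E
cat > fit.py <<'E'
from h import *
k=np.array([-.1036,.105,.1034]); z=.02
obs=[("top",T(62,30),[.185,.17,z]),("top",T(635,57),[.185,-.17,z]),("top",T(622,568),[-.125,-.17,z]),("top",T(25,545),[-.125,.17,z]),
("top",T(122,503),k),("scene",S(352,48),k),("scene",S(30,305),[-.125,-.17,z]),("scene",S(358,578),[.185,-.17,z]),("scene",S(728,303),[.185,.17,z])]
f=lambda p:np.concatenate([proj(n,W(p,np.array(X)))-o for n,o,X in obs])
r=least_squares(f,[.55,0,0]);print(r.x,np.degrees(r.x[2]));print(r.fun.reshape(-1,2).round(1).tolist())
p=r.x
print("crank",W(p,[-.065,-.115,.13]),"knob",W(p,k),"knob end",W(p,[-.0364,.105,.1034]))
# handle angle
ho=[("top",T(488,408),.153),("scene",S(190,124),.153),("scene",S(190,190),.110)]
c=W(p,[-.065,-.115,0])
H=lambda a,h:np.array([c[0]+.035*np.cos(a),c[1]+.035*np.sin(a),h])
g=lambda a:np.concatenate([proj(n,H(a[0],h))-o for n,o,h in ho])
q=least_squares(g,[1.]);print("handle ang",np.degrees(q.x),H(q.x[0],.134),q.fun.round(1))
free=least_squares(lambda v:np.concatenate([proj(n,np.array([v[0],v[1],h]))-o for n,o,h in ho]),[.5,0]);print("free",free.x,free.fun.round(1),np.degrees(np.arctan2(free.x[1]-c[1],free.x[0]-c[0])),np.hypot(*(free.x-c[:2])))
np.save("p.npy",p)
car=W(p,[.05,0,.042]);
for n,o in(("top",T(235,118)),("top",T(215,98))):
    d=least_squares(lambda v:proj(n,np.array([v[0],v[1],.055]))-o,[.6,.05]).x; print("dog",d,np.degrees(np.arctan2(d[1]-car[1],d[0]-car[0])-p[2]),np.hypot(*(d-car[:2])))
d=least_squares(lambda v:proj("top",np.array([v[0],v[1],.054]))-T(153,240),[.6,.05]).x
R=np.array([[np.cos(p[2]),np.sin(p[2])],[-np.sin(p[2]),np.cos(p[2])]]);print("screw tip inst",R@(d-p[:2]))
from workcell import bot
s=bot.state();print(s["tcp_pos"],s["orientation"])
E
python3 fit.py
```

```text
[ 0.60689822  0.04494284 -0.04454434] -2.552202678403287
[[-0.1, -2.6], [0.3, -2.7], [1.0, 1.1], [-0.6, 0.3], [0.5, -1.1], [-0.5, -0.5], [-1.8, -2.8], [-0.6, 0.3], [0.4, -3.9]]
crank [ 0.53684179 -0.06704867  0.13      ] knob [0.5080766  0.15445195 0.1034    ] knob end [0.57520994 0.15145956 0.1034    ]
handle ang [65.51971897] [ 0.5513451  -0.03519503  0.134     ] [ 1.1 -1.4 -0.5 -0.3  0.6 -3. ]
free [ 0.55129558 -0.0353906 ] [ 1.2 -1.3 -0.6 -0.2  0.5 -3. ] 65.46048944879882 0.034801507760620375
dog [0.72921743 0.10154837] 41.66148841762708 0.09326548053997673
dog [0.74097601 0.11302562] 42.439314726797875 0.10963945332227805
screw tip inst [0.04690887 0.10406258]
[ 0.26607106 -0.53725114  0.2347012 ] [-1.79907552e+02 -7.98338454e-03  2.63399955e+01]
```

```bash
cat > d.py <<'E'
from h import *
def dep(n,uv,w=1):
    c=C[n];u,v=np.round(uv).astype(int);z=np.median(c["depth"][v-w:v+w+1,u-w:u+w+1])
    return c["R"].T@(np.array([(uv[0]-c["cx"])*z/c["fx"],(uv[1]-c["cy"])*z/c["fy"],z])-c["t"])
for l,n,o in [("knob t","top",T(122,503)),("knob s","scene",S(352,48)),("handle t","top",T(488,405)),("handle s","scene",S(190,150)),("hub t","top",T(546,447)),("hub s","scene",S(140,197)),
 ("scrTL","top",T(86,41)),("scrTR","top",T(611,66)),("scrBR","top",T(598,557)),("scrBL","top",T(50,533)),("black hub t","top",T(338,243)),("screw t","top",T(153,245)),
 ("sBR","scene",S(53,292)),("sTR","scene",S(364,551)),("sTL","scene",S(704,292)),("black hub s","scene",S(402,232))]:
    print(l,dep(n,o).round(4),proj(n,dep(n,o)).round(0))
k=least_squares(lambda v:np.concatenate([proj("top",v)-T(122,503),proj("scene",v)-S(352,48)]),[.5,.15,.1]);print(k.x,k.fun)
E
python3 d.py
```

```text
knob t [0.5046 0.1538 0.1163] [253. 274.]
knob s [0.5155 0.148  0.1083] [347. 200.]
handle t [ 0.5503 -0.0331  0.1529] [350. 248.]
handle s [ 0.555  -0.0383  0.1365] [298. 230.]
hub t [ 0.5345 -0.0664  0.109 ] [366. 259.]
hub s [ 0.5404 -0.0681  0.109 ] [282. 245.]
scrTL [0.7857 0.1915 0.0228] [243. 151.]
scrTR [ 0.7718 -0.1177  0.0213] [383. 158.]
scrBR [ 0.4829 -0.1035  0.0229] [379. 289.]
scrBL [0.4969 0.205  0.0215] [233. 282.]
black hub t [0.6506 0.0429 0.0807] [310. 205.]
screw t [0.6545 0.1463 0.0583] [261. 205.]
sBR [ 0.4858 -0.1044  0.0209] [256. 273.]
sTR [ 0.7764 -0.1186  0.0234] [350. 352.]
sTL [0.7894 0.1918 0.0217] [453. 273.]
black hub s [0.6545 0.0461 0.0799] [362. 255.]
[0.50661608 0.15620328 0.1005223 ] [-0.26670982 -0.24453912 -0.42712242  0.06985925]
```

Everything agrees to a few millimetres: crank axis (0.537,-0.067), handle (0.551,-0.035) at about 65.5°. Next I turn the tool to yaw 0 and move it above the handle.

>>> carry_out(
  moves=[
    {"wz": 8.8},
    {"wz": 8.8},
    {"wz": 8.74},
    {"x": 2.04, "y": -3.59},
    {"x": 2.04, "y": -3.59},
    {"x": 2.04, "y": -3.59},
    {"x": 2.04, "y": -3.59},
    {"x": 2.04, "y": -3.59},
    {"x": 2.04, "y": -3.59},
    {"x": 2.04, "y": -3.59},
    {"x": 2.04, "y": -3.59},
    {"x": 2.04, "y": -3.59},
    {"x": 2.04, "y": -3.59},
    {"x": 2.04, "y": -3.59},
    {"x": 2.04, "y": -3.59},
    {"x": 2.04, "y": -3.59},
    {"x": 2.04, "y": -3.59},
    {},
    {},
  ],
  hand=0,
  grip_force=35,
)

```text
invalid input
```

>>> carry_out(
  moves=[
    {"x": 0, "wz": 8.8},
    {"x": 0, "wz": 8.8},
    {"x": 0, "wz": 8.74},
    {"x": 2.04, "y": -3.59},
    {"x": 2.04, "y": -3.59},
    {"x": 2.04, "y": -3.59},
    {"x": 2.04, "y": -3.59},
    {"x": 2.04, "y": -3.59},
    {"x": 2.04, "y": -3.59},
    {"x": 2.04, "y": -3.59},
    {"x": 2.04, "y": -3.59},
    {"x": 2.04, "y": -3.59},
    {"x": 2.04, "y": -3.59},
    {"x": 2.04, "y": -3.59},
    {"x": 2.04, "y": -3.59},
    {"x": 2.04, "y": -3.59},
    {"x": 2.04, "y": -3.59},
    {"x": 0},
    {"x": 0},
  ],
  hand=0,
  grip_force=35,
)

```text
invalid input
```

>>> carry_out(
  moves=[
    {"x": 0, "y": 0, "z": 0, "wx": 0, "wy": 0, "wz": 8.8},
  ],
)

```text
time: 0.22
tcp_pos: [0.2662, -0.5373, 0.2349]
orientation: [-179.9, 0.0, 17.4]
force: [-0.0, -0.4, -0.5]
grip_width: 0.0927
```

>>> carry_out(
  moves=[
    {"wz": 8.8},
    {"wz": 8.7},
    {"x": 2.04, "y": -3.59},
    {"x": 2.04, "y": -3.59},
    {"x": 2.04, "y": -3.59},
    {"x": 2.04, "y": -3.59},
    {"x": 2.04, "y": -3.59},
    {"x": 2.04, "y": -3.59},
    {"x": 2.04, "y": -3.59},
    {"x": 2.04, "y": -3.59},
    {"x": 2.04, "y": -3.59},
    {"x": 2.04, "y": -3.59},
    {"x": 2.04, "y": -3.59},
    {"x": 2.04, "y": -3.59},
    {"x": 2.04, "y": -3.59},
    {"x": 2.04, "y": -3.59},
    {"x": 0},
    {"x": 0},
  ],
)

```text
invalid input
```

Probably every field is needed in each row.

>>> carry_out(
  moves=[
    {"x": 0, "y": 0, "z": 0, "wx": 0, "wy": 0, "wz": 8.8},
    {"x": 0, "y": 0, "z": 0, "wx": 0, "wy": 0, "wz": 8.7},
    {"x": 2.04, "y": -3.59, "z": 0, "wx": 0, "wy": 0, "wz": 0},
    {"x": 2.04, "y": -3.59, "z": 0, "wx": 0, "wy": 0, "wz": 0},
    {"x": 2.04, "y": -3.59, "z": 0, "wx": 0, "wy": 0, "wz": 0},
    {"x": 2.04, "y": -3.59, "z": 0, "wx": 0, "wy": 0, "wz": 0},
    {"x": 2.04, "y": -3.59, "z": 0, "wx": 0, "wy": 0, "wz": 0},
    {"x": 2.04, "y": -3.59, "z": 0, "wx": 0, "wy": 0, "wz": 0},
    {"x": 2.04, "y": -3.59, "z": 0, "wx": 0, "wy": 0, "wz": 0},
    {"x": 2.04, "y": -3.59, "z": 0, "wx": 0, "wy": 0, "wz": 0},
    {"x": 2.04, "y": -3.59, "z": 0, "wx": 0, "wy": 0, "wz": 0},
    {"x": 2.04, "y": -3.59, "z": 0, "wx": 0, "wy": 0, "wz": 0},
    {"x": 2.04, "y": -3.59, "z": 0, "wx": 0, "wy": 0, "wz": 0},
    {"x": 2.04, "y": -3.59, "z": 0, "wx": 0, "wy": 0, "wz": 0},
    {"x": 2.04, "y": -3.59, "z": 0, "wx": 0, "wy": 0, "wz": 0},
    {"x": 2.04, "y": -3.59, "z": 0, "wx": 0, "wy": 0, "wz": 0},
    {"x": 0, "y": 0, "z": 0, "wx": 0, "wy": 0, "wz": 0},
  ],
  hand=0,
  grip_force=35,
)

```text
time: 2.35
tcp_pos: [0.5519, -0.0325, 0.235]
orientation: [-180.0, 0.1, 0.2]
force: [-0.3, -0.3, -0.2]
grip_width: 0.093
```

>>> carry_out(
  moves=[
    {"x": 0, "y": 0.27, "z": 2, "wx": 0, "wy": 0, "wz": 0.2},
    {"x": 0, "y": 0, "z": 2.2, "wx": 0, "wy": 0, "wz": 0},
    {"x": 0, "y": 0, "z": 2.2, "wx": 0, "wy": 0, "wz": 0},
    {"x": 0, "y": 0, "z": 2.2, "wx": 0, "wy": 0, "wz": 0},
    {"x": 0, "y": 0, "z": 1.7, "wx": 0, "wy": 0, "wz": 0},
    {"x": 0, "y": 0, "z": 0, "wx": 0, "wy": 0, "wz": 0},
  ],
)

```text
time: 3.1
tcp_pos: [0.5496, -0.0381, 0.1302]
orientation: [-180.0, 0.2, -0.2]
force: [-1.1, -0.7, 0.1]
grip_width: 0.0931
```

```bash
python3 - <<'E'
from workcell import bot
import cv2,numpy as np
a=bot.read_camera("top")["image"][190:310,290:430]; b=bot.read_camera("scene")["image"][150:300,230:405]
cv2.imwrite("pics/g1.png",np.hstack([cv2.resize(a,(400,343)),cv2.resize(b,(400,343))]))
s=bot.state();print(s["tcp_pos"],s["orientation"],s["force"])
E
```

```text
[ 0.55148395 -0.03799962  0.13281677] [ 1.79996402e+02 -4.98007150e-03 -1.88180312e-01] [ 0.10465926 -0.65386431 -0.16345477]
```

View pics/g1.png

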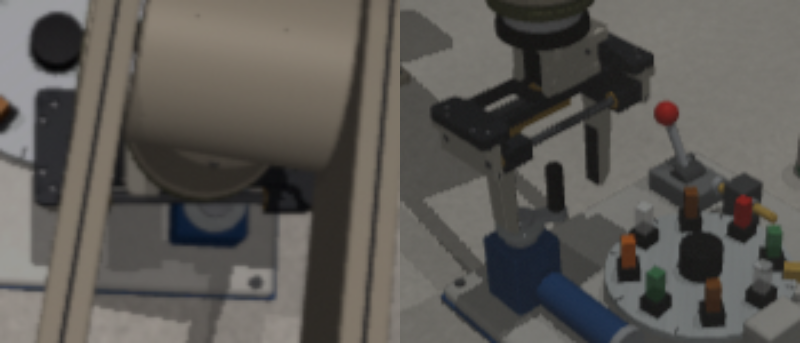

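The handle stands between the open jaws. I'll correct y by 2.5 mm and grip.

>>> carry_out(
  moves=[
    {"x": 0, "y": -0.23, "z": 0, "wx": 0, "wy": 0, "wz": -0.2},
    {"x": 0, "y": 0, "z": 0, "wx": 0, "wy": 0, "wz": 0},
    {"x": 0, "y": 0, "z": 0, "wx": 0, "wy": 0, "wz": 0},
    {"x": 0, "y": 0, "z": 0, "wx": 0, "wy": 0, "wz": 0},
    {"x": 0, "y": 0, "z": 0, "wx": 0, "wy": 0, "wz": 0},
    {"x": 0, "y": 0, "z": 0, "wx": 0, "wy": 0, "wz": 0},
    {"x": 0, "y": 0, "z": 0, "wx": 0, "wy": 0, "wz": 0},
    {"x": 0, "y": 0, "z": 0, "wx": 0, "wy": 0, "wz": 0},
  ],
  hand=255,
  grip_force=35,
)

```text
time: 4.2
tcp_pos: [0.5515, -0.0352, 0.1326]
orientation: [-180.0, 0.0, 0.0]
force: [-0.1, 2.5, 1.8]
grip_width: 0.0177
```

```bash
cat > f.py <<'E'
from workcell import bot
import numpy as np,sys
F=[];P=[]
for i in range(int(sys.argv[1]) if len(sys.argv)>1 else 4):
    bot.read_camera("top");s=bot.state();F.append(s["force"]);P.append(s["tcp_pos"])
F=np.array(F);P=np.array(P);f=F.mean(0);p=P.mean(0)
ax=np.array([.537,-.067]);r=p[:2]-ax;a=np.arctan2(r[1],r[0])
t=np.array([np.sin(a),-np.cos(a)]) # clockwise tangent
print("t",s["time"],"pos",p.round(4),"ori",s["orientation"].round(1),"w",round(float(s["grip_width"]),4))
print("F",f.round(2),"sd",F.std(0).round(2),"ang",np.degrees(a).round(2),"rad mm",(np.hypot(*r)*1e3).round(1),"resist",-(f[:2]@t).round(2),"radial",(f[:2]@r/np.hypot(*r)).round(2))
E
python3 f.py
```

```text
t 4.4 pos [ 0.5516 -0.0347  0.1327] ori [-1.8e+02 -0.0e+00  1.0e-01] w 0.0155
F [0.33 2.91 0.12] sd [0.31 1.67 1.1 ] ang 65.69 rad mm 35.5 resist 0.9 radial 2.79
```

```bash
cat > circ.py <<'E'
import numpy as np,sys
# start angle, step, n -> tool x,y in cm, clockwise
a0,n=float(sys.argv[1]),int(sys.argv[3]);st=float(sys.argv[2]);R=3.5
a=np.radians(a0-st*np.arange(n+1));d=np.diff(np.c_[R*np.cos(a),-R*np.sin(a)],axis=0)
c=np.round(np.cumsum(d,axis=0),2);d=np.diff(np.vstack([[0,0],c]),axis=0).round(2)
print(",".join('{"x": %.2f, "y": %.2f, "z": 0, "wx": 0, "wy": 0, "wz": 0}'%tuple(r+0) for r in d))
E
python3 circ.py 65.5 20 18
```

```text
{"x": 1.00, "y": 0.69, "z": 0, "wx": 0, "wy": 0, "wz": 0},{"x": 0.71, "y": 0.99, "z": 0, "wx": 0, "wy": 0, "wz": 0},{"x": 0.32, "y": 1.17, "z": 0, "wx": 0, "wy": 0, "wz": 0},{"x": -0.09, "y": 1.21, "z": 0, "wx": 0, "wy": 0, "wz": 0},{"x": -0.51, "y": 1.11, "z": 0, "wx": 0, "wy": 0, "wz": 0},{"x": -0.85, "y": 0.86, "z": 0, "wx": 0, "wy": 0, "wz": 0},{"x": -1.10, "y": 0.53, "z": 0, "wx": 0, "wy": 0, "wz": 0},{"x": -1.21, "y": 0.11, "z": 0, "wx": 0, "wy": 0, "wz": 0},{"x": -1.17, "y": -0.30, "z": 0, "wx": 0, "wy": 0, "wz": 0},{"x": -1.00, "y": -0.69, "z": 0, "wx": 0, "wy": 0, "wz": 0},{"x": -0.71, "y": -0.99, "z": 0, "wx": 0, "wy": 0, "wz": 0},{"x": -0.33, "y": -1.17, "z": 0, "wx": 0, "wy": 0, "wz": 0},{"x": 0.10, "y": -1.21, "z": 0, "wx": 0, "wy": 0, "wz": 0},{"x": 0.50, "y": -1.11, "z": 0, "wx": 0, "wy": 0, "wz": 0},{"x": 0.86, "y": -0.86, "z": 0, "wx": 0, "wy": 0, "wz": 0},{"x": 1.09, "y": -0.53, "z": 0, "wx": 0, "wy": 0, "wz": 0},{"x": 1.21, "y": -0.11, "z": 0, "wx": 0, "wy": 0, "wz": 0},{"x": 1.18, "y": 0.30, "z": 0, "wx": 0, "wy": 0, "wz": 0}
```

>>> carry_out(
  moves=[
    {"x": 1.0, "y": 0.69, "z": 0, "wx": 0, "wy": 0, "wz": 0},
    {"x": 0.71, "y": 0.99, "z": 0, "wx": 0, "wy": 0, "wz": 0},
    {"x": 0.32, "y": 1.17, "z": 0, "wx": 0, "wy": 0, "wz": 0},
    {"x": -0.09, "y": 1.21, "z": 0, "wx": 0, "wy": 0, "wz": 0},
    {"x": -0.51, "y": 1.11, "z": 0, "wx": 0, "wy": 0, "wz": 0},
    {"x": -0.85, "y": 0.86, "z": 0, "wx": 0, "wy": 0, "wz": 0},
    {"x": -1.1, "y": 0.53, "z": 0, "wx": 0, "wy": 0, "wz": 0},
    {"x": -1.21, "y": 0.11, "z": 0, "wx": 0, "wy": 0, "wz": 0},
    {"x": -1.17, "y": -0.3, "z": 0, "wx": 0, "wy": 0, "wz": 0},
    {"x": 0, "y": 0, "z": 0, "wx": 0, "wy": 0, "wz": 0},
  ],
)

```text
time: 5.65
tcp_pos: [0.5216, -0.0982, 0.1325]
orientation: [-179.9, -0.0, 0.0]
force: [1.1, 8.1, 0.2]
grip_width: 0.0152
```

```bash
python3 f.py
```

```text
t 5.85 pos [ 0.5217 -0.0982  0.1325] ori [-1.799e+02  0.000e+00  1.000e-01] w 0.0157
F [0.48 8.08 0.86] sd [0.42 0.19 0.23] ang -116.13 rad mm 34.7 resist -3.12 radial -7.47
```

>>> carry_out(
  moves=[
    {"x": -1.0, "y": -0.74, "z": 0, "wx": 0, "wy": 0, "wz": 0},
    {"x": -0.71, "y": -0.99, "z": 0, "wx": 0, "wy": 0, "wz": 0},
    {"x": -0.33, "y": -1.17, "z": 0, "wx": 0, "wy": 0, "wz": 0},
    {"x": 0.1, "y": -1.21, "z": 0, "wx": 0, "wy": 0, "wz": 0},
    {"x": 0, "y": 0, "z": 0, "wx": 0, "wy": 0, "wz": 0},
  ],
)

```text
time: 6.48
tcp_pos: [0.5032, -0.058, 0.1327]
orientation: [180.0, -0.1, 0.1]
force: [4.0, -0.1, -2.9]
grip_width: 0.0153
```

```bash
python3 f.py
```

```text
t 6.675 pos [ 0.5032 -0.058   0.1327] ori [-180.   -0.    0.] w 0.0155
F [ 4.18  0.76 -2.76] sd [0.51 0.35 0.35] ang 165.1 rad mm 35.0 resist -1.81 radial -3.85
```

>>> carry_out(
  moves=[
    {"x": 0.5, "y": -1.11, "z": 0, "wx": 0, "wy": 0, "wz": 0},
    {"x": 0.86, "y": -0.86, "z": 0, "wx": 0, "wy": 0, "wz": 0},
    {"x": 1.09, "y": -0.53, "z": 0, "wx": 0, "wy": 0, "wz": 0},
    {"x": 1.21, "y": -0.11, "z": 0, "wx": 0, "wy": 0, "wz": 0},
    {"x": 1.18, "y": 0.3, "z": 0, "wx": 0, "wy": 0, "wz": 0},
    {"x": 0, "y": 0, "z": 0, "wx": 0, "wy": 0, "wz": 0},
  ],
)

```text
time: 7.42
tcp_pos: [0.5527, -0.035, 0.1327]
orientation: [180.0, -0.1, 0.0]
force: [0.8, -2.7, 0.7]
grip_width: 0.0152
```

```bash
python3 f.py
```

```text
t 7.625 pos [ 0.5522 -0.0348  0.1327] ori [-1.8e+02 -1.0e-01  0.0e+00] w 0.0156
F [ 2.4  -2.27 -0.54] sd [0.16 0.83 0.71] ang 64.7 rad mm 35.6 resist -3.14 radial -1.02
```

>>> carry_out(
  moves=[
    {"x": 1.03, "y": 0.69, "z": 0, "wx": 0, "wy": 0, "wz": 0},
    {"x": 0.71, "y": 0.99, "z": 0, "wx": 0, "wy": 0, "wz": 0},
    {"x": 0.32, "y": 1.17, "z": 0, "wx": 0, "wy": 0, "wz": 0},
    {"x": -0.09, "y": 1.21, "z": 0, "wx": 0, "wy": 0, "wz": 0},
    {"x": -0.51, "y": 1.11, "z": 0, "wx": 0, "wy": 0, "wz": 0},
    {"x": -0.85, "y": 0.86, "z": 0, "wx": 0, "wy": 0, "wz": 0},
    {"x": -1.1, "y": 0.53, "z": 0, "wx": 0, "wy": 0, "wz": 0},
    {"x": -1.21, "y": 0.11, "z": 0, "wx": 0, "wy": 0, "wz": 0},
    {"x": -1.17, "y": -0.3, "z": 0, "wx": 0, "wy": 0, "wz": 0},
    {"x": -1.0, "y": -0.69, "z": 0, "wx": 0, "wy": 0, "wz": 0},
    {"x": -0.71, "y": -0.99, "z": 0, "wx": 0, "wy": 0, "wz": 0},
    {"x": -0.33, "y": -1.17, "z": 0, "wx": 0, "wy": 0, "wz": 0},
    {"x": 0.1, "y": -1.21, "z": 0, "wx": 0, "wy": 0, "wz": 0},
    {"x": 0.5, "y": -1.11, "z": 0, "wx": 0, "wy": 0, "wz": 0},
    {"x": 0.86, "y": -0.86, "z": 0, "wx": 0, "wy": 0, "wz": 0},
    {"x": 1.09, "y": -0.53, "z": 0, "wx": 0, "wy": 0, "wz": 0},
    {"x": 1.21, "y": -0.11, "z": 0, "wx": 0, "wy": 0, "wz": 0},
    {"x": 1.18, "y": 0.3, "z": 0, "wx": 0, "wy": 0, "wz": 0},
    {"x": 0, "y": 0, "z": 0, "wx": 0, "wy": 0, "wz": 0},
  ],
)

```text
time: 10.0
tcp_pos: [0.5531, -0.0352, 0.1327]
orientation: [180.0, -0.1, 0.0]
force: [1.9, -2.2, -0.0]
grip_width: 0.0152
```

```bash
python3 f.py; python3 - <<'E'
from workcell import bot
import cv2,numpy as np
b=bot.read_camera("scene")["image"][200:330,290:450]
cv2.imwrite("pics/g2.png",cv2.resize(b,None,fx=4,fy=4,interpolation=cv2.INTER_CUBIC))
E
python3 circ.py 65.5 20 7; python3 circ.py -74.5 5 20
```

```text
t 10.2 pos [ 0.5525 -0.035   0.1327] ori [-1.8e+02 -1.0e-01  0.0e+00] w 0.0152
F [ 2.44 -1.86 -0.56] sd [0.46 0.38 0.34] ang 64.14 rad mm 35.6 resist -3.01 radial -0.61
{"x": 1.00, "y": 0.69, "z": 0, "wx": 0, "wy": 0, "wz": 0},{"x": 0.71, "y": 0.99, "z": 0, "wx": 0, "wy": 0, "wz": 0},{"x": 0.32, "y": 1.17, "z": 0, "wx": 0, "wy": 0, "wz": 0},{"x": -0.09, "y": 1.21, "z": 0, "wx": 0, "wy": 0, "wz": 0},{"x": -0.51, "y": 1.11, "z": 0, "wx": 0, "wy": 0, "wz": 0},{"x": -0.85, "y": 0.86, "z": 0, "wx": 0, "wy": 0, "wz": 0},{"x": -1.10, "y": 0.53, "z": 0, "wx": 0, "wy": 0, "wz": 0}
{"x": -0.30, "y": 0.07, "z": 0, "wx": 0, "wy": 0, "wz": 0},{"x": -0.30, "y": 0.04, "z": 0, "wx": 0, "wy": 0, "wz": 0},{"x": -0.30, "y": 0.02, "z": 0, "wx": 0, "wy": 0, "wz": 0},{"x": -0.31, "y": -0.01, "z": 0, "wx": 0, "wy": 0, "wz": 0},{"x": -0.30, "y": -0.04, "z": 0, "wx": 0, "wy": 0, "wz": 0},{"x": -0.30, "y": -0.06, "z": 0, "wx": 0, "wy": 0, "wz": 0},{"x": -0.29, "y": -0.09, "z": 0, "wx": 0, "wy": 0, "wz": 0},{"x": -0.29, "y": -0.12, "z": 0, "wx": 0, "wy": 0, "wz": 0},{"x": -0.27, "y": -0.14, "z": 0, "wx": 0, "wy": 0, "wz": 0},{"x": -0.26, "y": -0.16, "z": 0, "wx": 0, "wy": 0, "wz": 0},{"x": -0.24, "y": -0.18, "z": 0, "wx": 0, "wy": 0, "wz": 0},{"x": -0.23, "y": -0.21, "z": 0, "wx": 0, "wy": 0, "wz": 0},{"x": -0.21, "y": -0.22, "z": 0, "wx": 0, "wy": 0, "wz": 0},{"x": -0.18, "y": -0.24, "z": 0, "wx": 0, "wy": 0, "wz": 0},{"x": -0.17, "y": -0.26, "z": 0, "wx": 0, "wy": 0, "wz": 0},{"x": -0.14, "y": -0.27, "z": 0, "wx": 0, "wy": 0, "wz": 0},{"x": -0.12, "y": -0.28, "z": 0, "wx": 0, "wy": 0, "wz": 0},{"x": -0.10, "y": -0.29, "z": 0, "wx": 0, "wy": 0, "wz": 0},{"x": -0.07, "y": -0.29, "z": 0, "wx": 0, "wy": 0, "wz": 0},{"x": -0.04, "y": -0.31, "z": 0, "wx": 0, "wy": 0, "wz": 0}
```

View pics/g2.png

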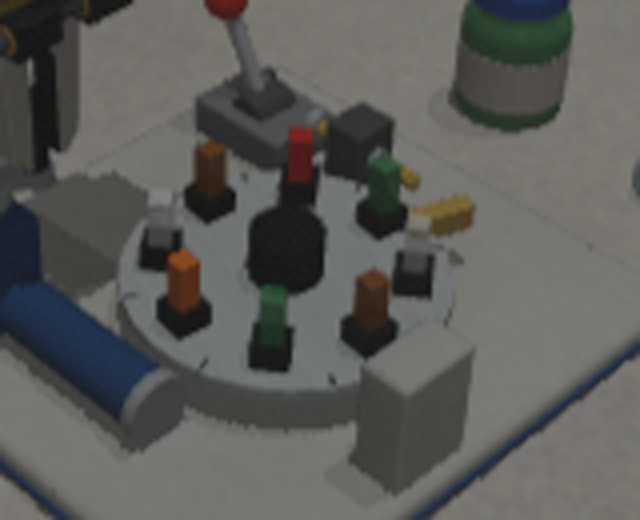

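Scene crop: after two turns the dog (440,215) is coming up on the screw tip (412,178). One more fast stretch, then I slow down.

>>> carry_out(
  moves=[
    {"x": 1.0, "y": 0.69, "z": 0, "wx": 0, "wy": 0, "wz": 0},
    {"x": 0.71, "y": 0.99, "z": 0, "wx": 0, "wy": 0, "wz": 0},
    {"x": 0.32, "y": 1.17, "z": 0, "wx": 0, "wy": 0, "wz": 0},
    {"x": -0.09, "y": 1.21, "z": 0, "wx": 0, "wy": 0, "wz": 0},
    {"x": -0.51, "y": 1.11, "z": 0, "wx": 0, "wy": 0, "wz": 0},
    {"x": -0.85, "y": 0.86, "z": 0, "wx": 0, "wy": 0, "wz": 0},
    {"x": -1.1, "y": 0.53, "z": 0, "wx": 0, "wy": 0, "wz": 0},
    {"x": -0.3, "y": 0.07, "z": 0, "wx": 0, "wy": 0, "wz": 0},
    {"x": -0.3, "y": 0.04, "z": 0, "wx": 0, "wy": 0, "wz": 0},
    {"x": -0.3, "y": 0.02, "z": 0, "wx": 0, "wy": 0, "wz": 0},
    {"x": -0.31, "y": -0.01, "z": 0, "wx": 0, "wy": 0, "wz": 0},
    {"x": -0.3, "y": -0.04, "z": 0, "wx": 0, "wy": 0, "wz": 0},
    {"x": -0.3, "y": -0.06, "z": 0, "wx": 0, "wy": 0, "wz": 0},
    {"x": -0.29, "y": -0.09, "z": 0, "wx": 0, "wy": 0, "wz": 0},
    {"x": -0.29, "y": -0.12, "z": 0, "wx": 0, "wy": 0, "wz": 0},
  ],
)

```text
time: 12.12
tcp_pos: [0.5229, -0.0987, 0.1327]
orientation: [180.0, -0.1, 0.0]
force: [5.1, 3.7, -3.6]
grip_width: 0.0154
```

```bash
python3 f.py 3
```

```text
t 12.275 pos [ 0.5227 -0.0985  0.1327] ori [ 1.8e+02 -1.0e-01  0.0e+00] w 0.0153
F [ 3.61  3.71 -2.19] sd [0.01 0.23 0.16] ang -114.41 rad mm 34.6 resist 1.76 radial -4.87
```

>>> carry_out(
  moves=[
    {"x": -0.27, "y": -0.14, "z": 0, "wx": 0, "wy": 0, "wz": 0},
    {"x": -0.26, "y": -0.16, "z": 0, "wx": 0, "wy": 0, "wz": 0},
    {"x": -0.24, "y": -0.18, "z": 0, "wx": 0, "wy": 0, "wz": 0},
    {"x": -0.23, "y": -0.21, "z": 0, "wx": 0, "wy": 0, "wz": 0},
    {"x": -0.21, "y": -0.22, "z": 0, "wx": 0, "wy": 0, "wz": 0},
    {"x": -0.18, "y": -0.24, "z": 0, "wx": 0, "wy": 0, "wz": 0},
    {"x": -0.17, "y": -0.26, "z": 0, "wx": 0, "wy": 0, "wz": 0},
    {"x": -0.14, "y": -0.27, "z": 0, "wx": 0, "wy": 0, "wz": 0},
    {"x": -0.12, "y": -0.28, "z": 0, "wx": 0, "wy": 0, "wz": 0},
  ],
)

```text
time: 13.4
tcp_pos: [0.5048, -0.08, 0.1327]
orientation: [179.9, -0.1, 0.0]
force: [5.9, -1.1, -3.5]
grip_width: 0.0155
```

```bash
python3 f.py 3; python3 - <<'E'
from workcell import bot
import cv2
b=bot.read_camera("scene")["image"][200:330,290:450]
cv2.imwrite("pics/g3.png",cv2.resize(b,None,fx=4,fy=4,interpolation=cv2.INTER_CUBIC))
E
python3 circ.py 200.5 5 40
```

```text
t 13.55 pos [ 0.5047 -0.0797  0.1327] ori [ 1.799e+02 -1.000e-01  0.000e+00] w 0.0152
F [ 5.06 -0.52 -4.29] sd [0.29 0.13 0.56] ang -158.52 rad mm 34.7 resist 2.34 radial -4.52
{"x": -0.09, "y": -0.29, "z": 0, "wx": 0, "wy": 0, "wz": 0},{"x": -0.07, "y": -0.30, "z": 0, "wx": 0, "wy": 0, "wz": 0},{"x": -0.05, "y": -0.30, "z": 0, "wx": 0, "wy": 0, "wz": 0},{"x": -0.01, "y": -0.31, "z": 0, "wx": 0, "wy": 0, "wz": 0},{"x": 0.01, "y": -0.30, "z": 0, "wx": 0, "wy": 0, "wz": 0},{"x": 0.04, "y": -0.30, "z": 0, "wx": 0, "wy": 0, "wz": 0},{"x": 0.06, "y": -0.30, "z": 0, "wx": 0, "wy": 0, "wz": 0},{"x": 0.09, "y": -0.29, "z": 0, "wx": 0, "wy": 0, "wz": 0},{"x": 0.11, "y": -0.29, "z": 0, "wx": 0, "wy": 0, "wz": 0},{"x": 0.14, "y": -0.27, "z": 0, "wx": 0, "wy": 0, "wz": 0},{"x": 0.16, "y": -0.26, "z": 0, "wx": 0, "wy": 0, "wz": 0},{"x": 0.19, "y": -0.24, "z": 0, "wx": 0, "wy": 0, "wz": 0},{"x": 0.20, "y": -0.23, "z": 0, "wx": 0, "wy": 0, "wz": 0},{"x": 0.23, "y": -0.21, "z": 0, "wx": 0, "wy": 0, "wz": 0},{"x": 0.24, "y": -0.19, "z": 0, "wx": 0, "wy": 0, "wz": 0},{"x": 0.25, "y": -0.16, "z": 0, "w
[... 722 characters left out ...]
: 0},{"x": 0.26, "y": 0.16, "z": 0, "wx": 0, "wy": 0, "wz": 0},{"x": 0.24, "y": 0.18, "z": 0, "wx": 0, "wy": 0, "wz": 0},{"x": 0.23, "y": 0.21, "z": 0, "wx": 0, "wy": 0, "wz": 0},{"x": 0.21, "y": 0.22, "z": 0, "wx": 0, "wy": 0, "wz": 0},{"x": 0.19, "y": 0.24, "z": 0, "wx": 0, "wy": 0, "wz": 0},{"x": 0.16, "y": 0.26, "z": 0, "wx": 0, "wy": 0, "wz": 0},{"x": 0.15, "y": 0.27, "z": 0, "wx": 0, "wy": 0, "wz": 0},{"x": 0.12, "y": 0.28, "z": 0, "wx": 0, "wy": 0, "wz": 0},{"x": 0.09, "y": 0.29, "z": 0, "wx": 0, "wy": 0, "wz": 0},{"x": 0.07, "y": 0.30, "z": 0, "wx": 0, "wy": 0, "wz": 0},{"x": 0.04, "y": 0.30, "z": 0, "wx": 0, "wy": 0, "wz": 0},{"x": 0.02, "y": 0.30, "z": 0, "wx": 0, "wy": 0, "wz": 0}
```

View pics/g3.png

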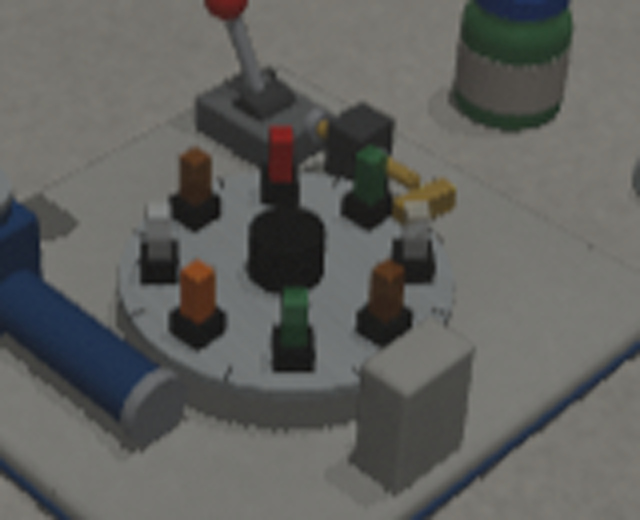

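Crop: dog (425,198) is now a few mm from the screw tip (415,180), at 39.4°. From here I go in 10° crank steps, checking force after each.

>>> carry_out(
  moves=[
    {"x": -0.06, "y": -0.29, "z": 0, "wx": 0, "wy": 0, "wz": 0},
    {"x": -0.07, "y": -0.3, "z": 0, "wx": 0, "wy": 0, "wz": 0},
    {"x": 0, "y": 0, "z": 0, "wx": 0, "wy": 0, "wz": 0},
  ],
)

```text
time: 13.98
tcp_pos: [0.5029, -0.0731, 0.1327]
orientation: [180.0, 0.0, 0.1]
force: [0.8, -1.5, -0.5]
grip_width: 0.0155
```

```bash
python3 f.py 3
```

```text
t 14.125 pos [ 0.503  -0.0731  0.1327] ori [180.   0.   0.] w 0.0151
F [-0.3  -2.39  0.11] sd [0.59 0.08 0.26] ang -169.9 rad mm 34.6 resist 2.31 radial 0.71
```

>>> carry_out(
  moves=[
    {"x": -0.05, "y": -0.3, "z": 0, "wx": 0, "wy": 0, "wz": 0},
    {"x": -0.01, "y": -0.31, "z": 0, "wx": 0, "wy": 0, "wz": 0},
    {"x": 0, "y": 0, "z": 0, "wx": 0, "wy": 0, "wz": 0},
  ],
)

```text
time: 14.5
tcp_pos: [0.5024, -0.0665, 0.1326]
orientation: [-180.0, 0.0, 0.1]
force: [-2.2, -1.0, 1.5]
grip_width: 0.0153
```

```bash
python3 f.py 3
```

```text
t 14.65 pos [ 0.5024 -0.0665  0.1326] ori [-1.8e+02  0.0e+00  1.0e-01] w 0.0156
F [-2.93 -1.07  2.42] sd [0.36 0.62 0.21] ang 179.21 rad mm 34.6 resist 1.11 radial 2.92
```

>>> carry_out(
  moves=[
    {"x": -0.01, "y": -0.3, "z": 0, "wx": 0, "wy": 0, "wz": 0},
    {"x": 0.04, "y": -0.3, "z": 0, "wx": 0, "wy": 0, "wz": 0},
    {"x": 0, "y": 0, "z": 0, "wx": 0, "wy": 0, "wz": 0},
  ],
)

```text
time: 15.02
tcp_pos: [0.5029, -0.0605, 0.1326]
orientation: [-180.0, 0.0, 0.1]
force: [-2.0, -1.0, 3.1]
grip_width: 0.0153
```

```bash
python3 f.py 3
```

```text
t 15.175 pos [ 0.5029 -0.0606  0.1326] ori [-1.8e+02  0.0e+00  1.0e-01] w 0.0154
F [-2.97 -0.65  1.93] sd [0.07 0.82 0.14] ang 169.3 rad mm 34.7 resist 1.19 radial 2.8
```

>>> carry_out(
  moves=[
    {"x": 0.06, "y": -0.3, "z": 0, "wx": 0, "wy": 0, "wz": 0},
    {"x": 0.09, "y": -0.29, "z": 0, "wx": 0, "wy": 0, "wz": 0},
    {"x": 0, "y": 0, "z": 0, "wx": 0, "wy": 0, "wz": 0},
  ],
)

```text
time: 15.55
tcp_pos: [0.5045, -0.0546, 0.1326]
orientation: [-180.0, -0.0, 0.1]
force: [-3.2, -1.1, 1.7]
grip_width: 0.0156
```

```bash
python3 f.py 3;  python3 - <<'E'
from workcell import bot
import cv2
b=bot.read_camera("scene")["image"][220:270,360:420]
cv2.imwrite("pics/g4.png",cv2.resize(b,None,fx=8,fy=8,interpolation=cv2.INTER_CUBIC))
E
```

```text
t 15.7 pos [ 0.5045 -0.0547  0.1326] ori [-1.8e+02 -0.0e+00  1.0e-01] w 0.0156
F [-2.8   0.29  2.14] sd [0.23 0.27 0.28] ang 159.22 rad mm 34.8 resist 0.72 radial 2.72
```

View pics/g4.png

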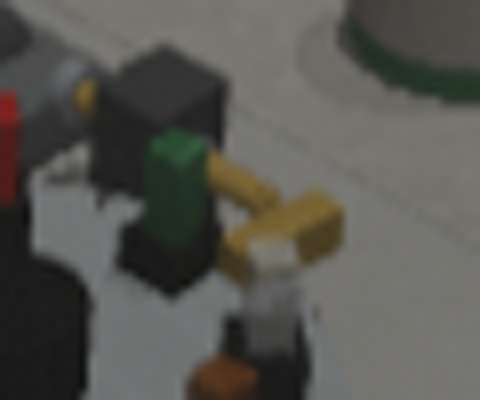

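>>> carry_out(
  moves=[
    {"x": 0.09, "y": -0.3, "z": 0, "wx": 0, "wy": 0, "wz": 0},
    {"x": 0.13, "y": -0.28, "z": 0, "wx": 0, "wy": 0, "wz": 0},
  ],
)

```text
time: 16.0
tcp_pos: [0.5068, -0.0493, 0.1326]
orientation: [180.0, -0.0, 0.0]
force: [-1.5, -2.2, 0.5]
grip_width: 0.0157
```

```bash
python3 f.py 2
```

```text
t 16.1 pos [ 0.507  -0.049   0.1327] ori [ 1.8e+02 -0.0e+00  1.0e-01] w 0.0154
F [-0.8  -1.87  0.79] sd [0.56 0.18 0.07] ang 149.06 rad mm 35.0 resist 2.01 radial -0.28
```

>>> carry_out(
  moves=[
    {"x": 0.15, "y": -0.26, "z": 0, "wx": 0, "wy": 0, "wz": 0},
    {"x": 0.18, "y": -0.25, "z": 0, "wx": 0, "wy": 0, "wz": 0},
  ],
)

```text
time: 16.35
tcp_pos: [0.5102, -0.0442, 0.1327]
orientation: [180.0, -0.0, 0.0]
force: [1.0, -4.1, -1.9]
grip_width: 0.0153
```

```bash
python3 f.py 2
```

```text
t 16.45 pos [ 0.5104 -0.044   0.1327] ori [ 1.8e+02 -0.0e+00  1.0e-01] w 0.0154
F [ 1.39 -3.3  -1.39] sd [0.34 0.64 0.18] ang 139.14 rad mm 35.2 resist 1.59 radial -3.21
```

>>> carry_out(
  moves=[
    {"x": 0.22, "y": -0.21, "z": 0, "wx": 0, "wy": 0, "wz": 0},
    {"x": 0.24, "y": -0.19, "z": 0, "wx": 0, "wy": 0, "wz": 0},
  ],
)

```text
time: 16.7
tcp_pos: [0.5145, -0.0399, 0.1326]
orientation: [-180.0, 0.0, 0.0]
force: [-1.3, -2.8, -0.5]
grip_width: 0.0154
```

```bash
python3 f.py 2
```

```text
t 16.8 pos [ 0.5147 -0.0397  0.1327] ori [-1.8e+02  0.0e+00  1.0e-01] w 0.0153
F [-0.7  -2.22  0.46] sd [0.68 0.63 0.82] ang 129.28 rad mm 35.2 resist 1.94 radial -1.28
```

>>> carry_out(
  moves=[
    {"x": 0.25, "y": -0.18, "z": 0, "wx": 0, "wy": 0, "wz": 0},
    {"x": 0.26, "y": -0.16, "z": 0, "wx": 0, "wy": 0, "wz": 0},
  ],
)

```text
time: 17.05
tcp_pos: [0.5195, -0.0363, 0.1326]
orientation: [-180.0, 0.0, 0.0]
force: [-2.3, -1.1, 1.3]
grip_width: 0.0151
```

```bash
python3 f.py 2
```

```text
t 17.15 pos [ 0.5198 -0.0362  0.1326] ori [-1.8e+02  0.0e+00  1.0e-01] w 0.0156
F [-1.71 -0.74  1.21] sd [0.28 0.38 0.62] ang 119.22 rad mm 35.3 resist 1.85 radial 0.19
```

>>> carry_out(
  moves=[
    {"x": 0.28, "y": -0.13, "z": 0, "wx": 0, "wy": 0, "wz": 0},
    {"x": 0.29, "y": -0.11, "z": 0, "wx": 0, "wy": 0, "wz": 0},
  ],
)

```text
time: 17.4
tcp_pos: [0.5252, -0.0338, 0.1326]
orientation: [-180.0, 0.0, 0.1]
force: [-3.3, 1.7, 2.5]
grip_width: 0.0154
```

```bash
python3 f.py 2
```

```text
t 17.5 pos [ 0.5255 -0.0337  0.1326] ori [-1.8e+02 -0.0e+00  1.0e-01] w 0.0151
F [-2.61  3.18  2.9 ] sd [0.93 0.94 0.31] ang 108.96 rad mm 35.3 resist 1.43 radial 3.85
```

>>> carry_out(
  moves=[
    {"x": 0.3, "y": -0.07, "z": 0, "wx": 0, "wy": 0, "wz": 0},
    {"x": 0.3, "y": -0.05, "z": 0, "wx": 0, "wy": 0, "wz": 0},
  ],
)

```text
time: 17.75
tcp_pos: [0.5312, -0.0322, 0.1326]
orientation: [-179.9, 0.0, 0.1]
force: [-3.7, 5.0, 4.1]
grip_width: 0.0154
```

```bash
python3 f.py 2
```

```text
t 17.85 pos [ 0.5315 -0.0322  0.1326] ori [-1.799e+02 -0.000e+00  1.000e-01] w 0.0154
F [-2.83  5.45  2.99] sd [0.29 0.16 0.53] ang 98.93 rad mm 35.3 resist 1.95 radial 5.83
```

>>> carry_out(
  moves=[
    {"x": 0.3, "y": -0.06, "z": 0, "wx": 0, "wy": 0, "wz": 0},
    {"x": 0.3, "y": -0.01, "z": 0, "wx": 0, "wy": 0, "wz": 0},
  ],
)

```text
time: 18.1
tcp_pos: [0.5374, -0.0316, 0.1327]
orientation: [-179.9, -0.0, 0.1]
force: [-3.7, 4.5, 2.7]
grip_width: 0.0154
```

```bash
python3 f.py 2
```

```text
t 18.2 pos [ 0.5377 -0.0317  0.1327] ori [-1.799e+02 -0.000e+00  1.000e-01] w 0.0154
F [-2.01  4.8   2.37] sd [0.73 0.02 0.67] ang 88.86 rad mm 35.3 resist 2.11 radial 4.75
```

>>> carry_out(
  moves=[
    {"x": 0.3, "y": 0.03, "z": 0, "wx": 0, "wy": 0, "wz": 0},
    {"x": 0.3, "y": 0.06, "z": 0, "wx": 0, "wy": 0, "wz": 0},
  ],
)

```text
time: 18.45
tcp_pos: [0.5435, -0.0323, 0.1327]
orientation: [-179.9, -0.0, 0.1]
force: [-1.4, 6.5, 2.9]
grip_width: 0.0153
```

```bash
python3 f.py 2;  python3 - <<'E'
from workcell import bot
import cv2
b=bot.read_camera("scene")["image"][220:270,360:420]
cv2.imwrite("pics/g5.png",cv2.resize(b,None,fx=8,fy=8,interpolation=cv2.INTER_CUBIC))
E
```

```text
t 18.55 pos [ 0.5438 -0.0323  0.1327] ori [-1.799e+02 -0.000e+00  1.000e-01] w 0.015
F [-1.18  6.36  1.11] sd [0.54 0.39 0.57] ang 78.93 rad mm 35.3 resist 2.38 radial 6.02
```

View pics/g5.png

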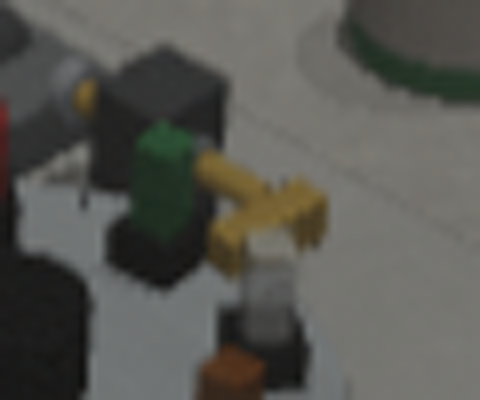

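Crop: the dog seems to be just at the screw tip, around (272,195). No force rise yet, so I go on in smaller steps.

>>> carry_out(
  moves=[
    {"x": 0.29, "y": 0.02, "z": 0, "wx": 0, "wy": 0, "wz": 0},
    {"x": 0.29, "y": 0.09, "z": 0, "wx": 0, "wy": 0, "wz": 0},
  ],
)

```text
time: 18.85
tcp_pos: [0.5491, -0.0336, 0.1326]
orientation: [-179.9, 0.0, 0.1]
force: [-3.5, 5.0, 3.0]
grip_width: 0.0157
```

```bash
python3 f.py 2
```

```text
t 18.95 pos [ 0.5493 -0.0337  0.1326] ori [-1.799e+02 -0.000e+00  1.000e-01] w 0.0154
F [-2.91  4.71  1.82] sd [0.59 0.49 0.29] ang 69.68 rad mm 35.5 resist 4.36 radial 3.41
```

>>> carry_out(
  moves=[
    {"x": 0.28, "y": 0.12, "z": 0, "wx": 0, "wy": 0, "wz": 0},
  ],
)

```text
time: 19.08
tcp_pos: [0.5517, -0.0347, 0.1326]
orientation: [-179.9, 0.0, 0.1]
force: [-4.3, 6.0, 3.3]
grip_width: 0.0156
```

```bash
python3 f.py 2
```

```text
t 19.175 pos [ 0.5519 -0.0348  0.1326] ori [-1.799e+02  0.000e+00  1.000e-01] w 0.0155
F [-3.67  5.37  2.69] sd [0.21 0.2  0.38] ang 65.16 rad mm 35.5 resist 5.59 radial 3.34
```

Contact felt: tangential force rose from 2.4 to 4.4 and then 5.6 N, with the slope about as specified. One small extra step to make it snug.

>>> carry_out(
  moves=[
    {"x": 0.13, "y": 0.07, "z": 0, "wx": 0, "wy": 0, "wz": 0},
    {"x": 0, "y": 0, "z": 0, "wx": 0, "wy": 0, "wz": 0},
  ],
)

```text
time: 19.42
tcp_pos: [0.553, -0.0353, 0.1326]
orientation: [-179.9, 0.0, 0.1]
force: [-4.2, 6.3, 2.6]
grip_width: 0.0155
```

```bash
python3 f.py 4
```

```text
t 19.625 pos [ 0.553  -0.0353  0.1326] ori [-1.799e+02  0.000e+00  1.000e-01] w 0.0152
F [-3.99  6.56  3.9 ] sd [0.66 0.3  0.55] ang 63.28 rad mm 35.5 resist 6.52 radial 4.06
```

>>> carry_out(
  moves=[
    {"x": 0, "y": 0, "z": 0, "wx": 0, "wy": 0, "wz": 0},
    {"x": 0, "y": 0, "z": 0, "wx": 0, "wy": 0, "wz": 0},
    {"x": 0, "y": 0, "z": 0, "wx": 0, "wy": 0, "wz": 0},
    {"x": 0, "y": 0, "z": 0, "wx": 0, "wy": 0, "wz": 0},
    {"x": 0, "y": 0, "z": 0, "wx": 0, "wy": 0, "wz": 0},
    {"x": 0, "y": 0, "z": 0, "wx": 0, "wy": 0, "wz": 0},
  ],
  hand=0,
)

```text
time: 20.38
tcp_pos: [0.5532, -0.0363, 0.1326]
orientation: [180.0, -0.0, 0.0]
force: [-0.1, -1.3, 1.3]
grip_width: 0.0707
```

>>> carry_out(
  moves=[
    {"x": 0, "y": 0, "z": -1.5, "wx": 0, "wy": 0, "wz": 0},
    {"x": 0, "y": 0, "z": -2, "wx": 0, "wy": 0, "wz": 0},
    {"x": 0, "y": 0, "z": -2, "wx": 0, "wy": 0, "wz": 0},
    {"x": 0, "y": 0, "z": -1.5, "wx": 0, "wy": 0, "wz": 0},
    {"x": 0, "y": 0, "z": 0, "wx": 0, "wy": 0, "wz": 0},
  ],
)

```text
time: 21.0
tcp_pos: [0.5544, -0.0364, 0.205]
orientation: [180.0, -0.2, 0.0]
force: [0.3, 0.6, 0.1]
grip_width: 0.0929
```

```bash
python3 f.py 3
```

```text
t 21.15 pos [ 0.5532 -0.0362  0.2026] ori [-1.8e+02  1.0e-01  0.0e+00] w 0.0929
F [-0.12 -0.06  0.06] sd [0.34 0.38 0.67] ang 62.27 rad mm 34.7 resist 0.08 radial -0.11
```

>>> carry_out(
  moves=[
    {"x": -1.5, "y": -3, "z": 0, "wx": 0, "wy": 0, "wz": 0},
    {"x": -1.5, "y": -3.2, "z": 0, "wx": 0, "wy": 0, "wz": 0},
    {"x": -1.5, "y": -3.2, "z": 0, "wx": 0, "wy": 0, "wz": 0},
    {"x": -1.5, "y": -3.2, "z": 0, "wx": 0, "wy": 0, "wz": 0},
    {"x": -1.5, "y": -3.2, "z": 0, "wx": 0, "wy": 0, "wz": 0},
    {"x": -1.3, "y": -3.3, "z": 0, "wx": 0, "wy": 0, "wz": 0},
    {"x": 0, "y": 0, "z": 0, "wx": 0, "wy": 0, "wz": 0},
    {"x": 0, "y": 0, "z": 2, "wx": 0, "wy": 0, "wz": 0},
    {"x": 0, "y": 0, "z": 2.5, "wx": 0, "wy": 0, "wz": 0},
    {"x": 0, "y": 0, "z": 2.5, "wx": 0, "wy": 0, "wz": 0},
    {"x": 0, "y": 0, "z": 1.5, "wx": 0, "wy": 0, "wz": 0},
    {"x": 0, "y": 0, "z": 1, "wx": 0, "wy": 0, "wz": 0},
    {"x": 0, "y": 0, "z": 0, "wx": 0, "wy": 0, "wz": 0},
    {"x": 0, "y": 0, "z": 0, "wx": 0, "wy": 0, "wz": 0},
  ],
  hand=255,
)

```text
time: 22.9
tcp_pos: [0.4657, 0.1548, 0.1085]
orientation: [-180.0, -0.1, 0.0]
force: [0.0, -0.9, 0.9]
grip_width: 0.0001
```

```bash
python3 f.py 2; python3 - <<'E'
from workcell import bot
import cv2,numpy as np
b=bot.read_camera("scene")["image"][150:285,290:440]
cv2.imwrite("pics/g6.png",cv2.resize(b,None,fx=4,fy=4,interpolation=cv2.INTER_CUBIC))
E
```

```text
t 23.0 pos [0.4658 0.1548 0.1086] ori [-1.8e+02 -1.0e-01  0.0e+00] w 0.0004
F [0.03 0.13 0.55] sd [0.03 0.24 0.48] ang 107.81 rad mm 233.0 resist -0.07 radial 0.12
```

View pics/g6.png

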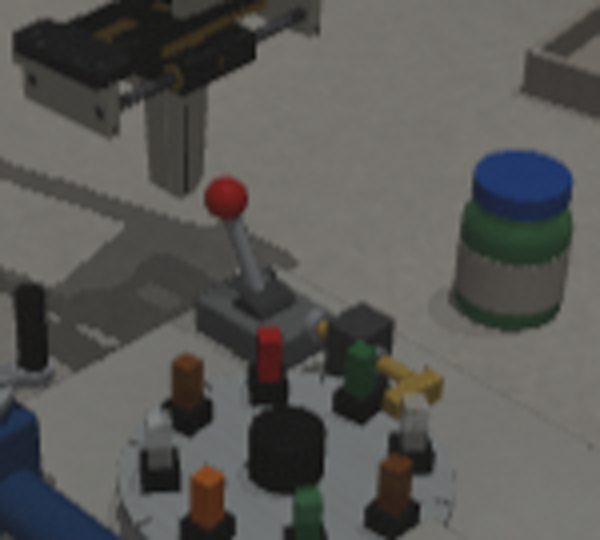

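The closed fingers stand behind the knob and the dog is still on the screw. Now I push the lever over.

>>> carry_out(
  moves=[
    {"x": 1, "y": 0.04, "z": 0, "wx": 0, "wy": 0, "wz": 0},
    {"x": 1, "y": 0.04, "z": 0, "wx": 0, "wy": 0, "wz": 0},
    {"x": 1, "y": 0.04, "z": 0, "wx": 0, "wy": 0, "wz": 0},
    {"x": 1, "y": 0.04, "z": 0, "wx": 0, "wy": 0, "wz": 0},
    {"x": 1, "y": 0.04, "z": 0, "wx": 0, "wy": 0, "wz": 0},
    {"x": 1, "y": 0.04, "z": 0, "wx": 0, "wy": 0, "wz": 0},
    {"x": 1, "y": 0.04, "z": 0, "wx": 0, "wy": 0, "wz": 0},
    {"x": 0.7, "y": 0.04, "z": 0, "wx": 0, "wy": 0, "wz": 0},
    {"x": 0.4, "y": 0, "z": 0, "wx": 0, "wy": 0, "wz": 0},
  ],
)

```text
time: 24.18
tcp_pos: [0.5462, 0.1514, 0.1073]
orientation: [180.0, 0.0, 0.0]
force: [-1.5, -0.1, -1.3]
grip_width: 0.0005
```

>>> carry_out(
  moves=[
    {"x": 0.2, "y": 0, "z": 0, "wx": 0, "wy": 0, "wz": 0},
    {"x": 0.2, "y": 0, "z": 0, "wx": 0, "wy": 0, "wz": 0},
  ],
)

```text
time: 24.42
tcp_pos: [0.5499, 0.1516, 0.1075]
orientation: [180.0, 0.0, 0.0]
force: [-1.9, -0.2, -1.4]
grip_width: 0.0006
```

>>> carry_out(
  moves=[
    {"x": 0.2, "y": 0, "z": 0, "wx": 0, "wy": 0, "wz": 0},
  ],
)

```text
time: 24.55
tcp_pos: [0.5519, 0.1516, 0.1076]
orientation: [180.0, 0.0, 0.1]
force: [-5.4, 0.4, -1.6]
grip_width: 0.0005
```

>>> carry_out(
  moves=[
    {"x": 0.1, "y": 0, "z": 0, "wx": 0, "wy": 0, "wz": 0},
    {"x": 0, "y": 0, "z": 0, "wx": 0, "wy": 0, "wz": 0},
  ],
)

```text
time: 24.8
tcp_pos: [0.552, 0.1516, 0.1074]
orientation: [180.0, 0.1, 0.1]
force: [-5.8, -0.5, 2.7]
grip_width: -0.0001
```

>>> carry_out(
  moves=[
    {"x": 0.1, "y": 0, "z": 0, "wx": 0, "wy": 0, "wz": 0},
    {"x": 0, "y": 0, "z": 0, "wx": 0, "wy": 0, "wz": 0},
    {"x": 0, "y": 0, "z": 0, "wx": 0, "wy": 0, "wz": 0},
  ],
)

```text
time: 25.18
tcp_pos: [0.5522, 0.1516, 0.1074]
orientation: [180.0, 0.2, 0.1]
force: [-10.5, -0.3, 4.7]
grip_width: 0.0006
```

The lever is firmly on its end stop: no more travel while force rose to 10 N. I back off, lift clear and check.

>>> carry_out(
  moves=[
    {"x": -0.5, "y": 0, "z": 0, "wx": 0, "wy": 0, "wz": 0},
    {"x": -1.5, "y": 0, "z": 0, "wx": 0, "wy": 0, "wz": 0},
    {"x": -2, "y": 0, "z": 0, "wx": 0, "wy": 0, "wz": 0},
    {"x": -2, "y": 0, "z": 0, "wx": 0, "wy": 0, "wz": 0},
    {"x": -2, "y": 0, "z": -2, "wx": 0, "wy": 0, "wz": 0},
    {"x": -1.5, "y": 0, "z": -4, "wx": 0, "wy": 0, "wz": 0},
    {"x": 0, "y": 0, "z": -4, "wx": 0, "wy": 0, "wz": 0},
    {"x": 0, "y": 0, "z": 0, "wx": 0, "wy": 0, "wz": 0},
    {"x": 0, "y": 0, "z": 0, "wx": 0, "wy": 0, "wz": 0},
  ],
)

```text
time: 26.3
tcp_pos: [0.4592, 0.1515, 0.2075]
orientation: [-180.0, -0.1, 0.0]
force: [0.3, -0.0, 0.0]
grip_width: 0.0011
```

```bash
python3 f.py 2; python3 - <<'E'
from workcell import bot
from h import *
import cv2
p=np.load("p.npy")
b=bot.read_camera("scene")["image"]
print("knob expected px in crop",((proj("scene",W(p,np.array([-.0364,.105,.1034])))-[290,150])*4).round())
print("handle expected at 63deg",((proj("scene",np.array([.537+.035*.454,-.067+.035*.891,.153]))-[290,150])*4).round())
cv2.imwrite("pics/g7.png",cv2.resize(b[150:285,290:440],None,fx=4,fy=4,interpolation=cv2.INTER_CUBIC))
E
```

```text
t 26.4 pos [0.4586 0.1513 0.2065] ori [1.8e+02 1.0e-01 0.0e+00] w 0.0008
F [-0.4  -0.12 -0.28] sd [0.12 0.21 0.39] ang 109.76 rad mm 232.0 resist 0.41 radial 0.02
knob expected px in crop [308. 242.]
handle expected at 63deg [ 30. 291.]
```

View pics/g7.png

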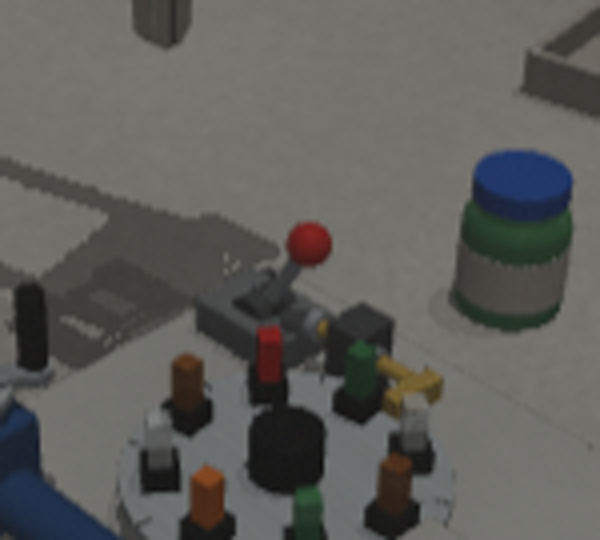

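The knob is at (309,243), against (308,242) expected for fully locked. The dog is still on the screw tip at (400,382), the handle hasn't moved and the robot is clear, so I hand in.

```bash
python3 -c "
from workcell import bot
bot.job_done()"
```

```text
the job is handed in; nothing more can be done
```

The cuvette is in the beam: the dog rests on the stop, the lock lever is fully over, and the job was handed in at about 26 s of the 70 s.

- **Crank:** I wound it about 3.0 turns clockwise. Turning took about 2–3 N, then the push rose at the stop. I stopped at about 6.5 N, below the 11 N damage limit, and let go.
- **Lock lever:** I pushed it away from the robot until it met its end, where it took about 10 N without moving further.
- **Last picture:** The red knob is within a pixel or so of where the locked position should appear. The dog is still at the screw tip and the handle is where I left it. The arm is clear, with no contact force, and the glassware was not touched.

**Disagreements:**
- The fitted plate corners were off by up to 4 pixels.
- While turning, up to 8 N of sideways force built up from a sub-millimetre error in the crank centre. I corrected for it along the way.
- My first few move calls were refused because every row needs all six fields; nothing moved in those.

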